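# Lay out the drive parts on the rebuild board

## Robot

A 6-joint arm with a two-finger parallel gripper is mounted at the origin on the work surface. World frame = base frame: x ahead of the robot, y to its left, z up, the work surface at z = 0. Lengths are in m, angles in rad, forces in N, time in s.
With the tool pointing down it reaches from about 0.275 to 0.725 m from the base axis. Payload 15.9 kg.
Tool frame: the origin (TCP) lies midway between the tips of the shut fingers; the grasp point (between the pads) lies 19 mm behind it; z points along the fingers, y is the line along which they close (so a half turn about z gives the same grasp; the last joint's range is limited). The gripper opens to 85 mm and grips with 20 to 120 N. Pads are 22 mm wide; open, the fingers measure 114 mm over their backs; the gripper's body (76 mm by 85 mm) begins 54 mm behind the grasp point. The pads swing forward as they close: fully open they stand 13 mm farther back than shut.
Start: joints at [-1.295, 0.213, -0.034, 1.323, 0, 1.571], TCP at [0.136, -0.481, 0.231] pointing down, gripper open.
Joint ranges: [-2.98, 2.98], [-0.74, 1.72], [-1.14, 1.35], [-2.1, 2.04], [-1.57, 1.44], [-3.14, 3.14]. Speed limits (rad/s): [1.89, 1.89, 2.39, 2.57, 3.14, 3.14].

## Interface

Orientations are given as a rotation vector (axis times angle).
In Python, from station import robot gives the robot as it stands.
- The arm moves only by the shell command python3 -m creep 'ROWS'. ROWS is JSON, a list of rows, each a list of 3 entries, a list of its own where there are three numbers: the shift along the tool's x, y, z in cm, then the turn about the tool's z in degrees, then the finger opening in cm, from 0 to 8.54. In form: [[[x, y, z], twist, grip], ...]. A call has 1 to 20 rows; each row shifts and turns the commanded pose from where the row before left it, along the tool's axes as they then stand; what a row does not reach is not made up. A row lasts 1/8 s, in which the tool goes at most 62.5 mm and 10.7 degrees, less where a joint would pass 70% of its speed; a pose out of reach is approached as far as the arm can. A call is refused whole if a number of a shift passes 6.25 or a number of a turn 10.7, either way. A call with a gripper value outside its range is refused whole. The fingers move at their own pace and stop on an object; the grip force is fixed at half the most. Time passes only in rows, so rows that do not move let the fingers close. It gives the time, the measured TCP pose, the force, the opening and the grip force at its end, in the units of the state.
- robot.read_state(): the state, without advancing time (a new reading comes with each control period).
- robot.grab_frame(name): name is "scene" or "top" or "wrist"; returns a dict with "pixels" (400x640x3 uint8, red, green, blue), "depth" (400x640 float32, m along the optical axis (not along the pixel's ray), 0 where there is no reading), "fx", "fy", "cx", "cy" (pixels), "rvec" (rotation vector, rad) and "tvec" (3), from world to camera coordinates, as OpenCV has them. Camera axes: x right, y down, z forward; pixel columns grow to the right and rows downward; lengths in m; the calibration is good to about 2 mm. A picture is of the moment at which its call begins.
- robot.job_done(): hands the job in; it is judged then, once.
Trained networks look in a picture, given as the dict that the camera call returned (one of the last four; its "shot" number tells which), for a name from the list of things; names that differ only in an ending like _2 or _b are one class to them, and where a whole thing is asked for, a point or a joint stands for the part that bears it (a point fixed in the world has none). Each returns a list of dicts, best first, with "p" (0 to 1); they miss things now and then, are a little off and sometimes report something else, mostly with a low value. They report only what shows in the picture. A call takes as long as a camera call. They do not tell look-alikes from the thing itself.
- robot.recognise(query, picture): "location" ([x, y, z] in m, in world coordinates, good to about 4 mm: the middle of the surface that is visible of it).
- robot.silhouettes(query, picture): "region" (400x640 bool, what is visible of it).
- robot.landmark_of(query, picture): "location" ([x, y, z] in m, in world coordinates, good to about 4 mm: a listed point, or the origin of a listed thing).
The state is a dict: "time": time; "q": joint angles; "dq": joint speeds; "joint_torque": joint torques, N m; "ee_pos": TCP position; "orientation": TCP orientation; "ft_force": force on the tool from outside, world axes, zero at the start; "wrist_torque": the same for the moment, N m; "width": finger opening in m; "grip_force": force on a finger pad.
Only numpy, scipy, OpenCV 4.12 (cv2) and the standard library are available. Lean on these libraries where they do the work, as an engineer would, in place of code of your own. Each camera call takes 0.05 s, during which the arm holds its last target. There are 200 camera calls.

## Task

Lay the loose drive parts out for refitting on the white board: the gear flat and centred on top of the round flange, with the bearing flat and centred on top of the gear, and the piston, crown up, centred on top of the square carrier. Stand the sleeve on the board midway between the flange and the carrier, in line with their centres, and lay the nut flat on the board straight behind the sleeve (on the side away from the robot, on the board's centre line), leaving about a finger's width, 15 to 20 mm, between the two. Let go of everything and leave the jar and the can standing where they are.

Things in the scene. Friction and masses are not known exactly. Their poses are not given: they have to be found in the camera images.
- sheet: White paper-covered board fixed to the bench, 190 mm along its x (pointing away from the robot, within 0.3 rad) by 320 mm along y (to the robot's left), 4 mm thick. Grey lines near the long edges, and the centre line along x at y = 0. Origin: centre of underside. Flange and carrier are fixed on it at x = -35, y = +105 and -105 mm (which is where changes).
- flange: Round steel drive flange, a low plain disc 80 mm in diameter and 22 mm high with six dark bolt holes round its rim, fixed on the board. Origin: centre of its underside (on the board's top, 4 mm above the bench); its flat top is 22 mm above that.
- carrier: Square grey-painted bearing carrier, a low block 76 x 76 mm and 22 mm high with a dark hole in each corner, fixed on the board. Origin: centre of its underside (on the board's top); its flat top is 22 mm above that.
- gear: Steel gear lying flat, 62 mm over its 24 teeth (grip it there, anywhere round: it behaves as a plain 62 mm disc), 20 mm high, about 0.32 kg, with flat faces. Loose. Origin: centre of its underside; z up.
- bearing: Ball bearing lying flat: two bright rings with balls between and an open bore; 52 mm outside diameter, 15 mm high, about 0.13 kg. Loose. Origin: centre of its underside; z up.
- piston: Aluminium engine piston standing on its skirt, crown up: plain cylinder 52 mm in diameter, 48 mm high, about 0.2 kg, three dark rings near the top. Loose. Origin: centre of its underside; z up.
- sleeve: Steel spacer sleeve standing on end: plain tube 34 mm outside, 25 mm inside, 50 mm high, about 0.14 kg. Loose. Origin: centre of its underside; z up.
- nut: Large dark steel hexagon nut lying flat: 46 mm across flats, 53 mm across corners, 24 mm high, about 0.2 kg, open in the middle. Its own x axis is square to a pair of flats (so are the directions 60 and 120 degrees from it). Loose. Origin: centre of its underside; z up.
- jar: Bystander: small glass jar with a steel lid, loose, 54 mm in diameter, 65 mm high. Origin: centre of its underside.
- can: Bystander: slim dark bottle-shaped can with a white cap, loose, 52 mm in diameter, 150 mm high. Origin: centre of its underside.
Mind the look-alikes: they are no part of the job. Leave any pink or purple look-alike of the piston alone. Leave any orange look-alike of the sleeve alone.

How it is judged:
At the end, for the whole second after the job is handed in: Gear on flange and piston on carrier to 10 mm; bearing on gear to 8 mm; sleeve on the board within 12 mm of midway; nut on the board behind it, within 15 mm of the centre line, centres 46 to 74 mm apart; all resting (heights to 4 mm), tilted under 0.1 rad, still (horizontal distance between gear and flange below 0.01 m and z of gear in the frame of flange between 0.018 and 0.026 m and horizontal distance between bearing and gear below 0.008 m and z of bearing in the frame of gear between 0.016 and 0.024 m and horizontal distance between piston and carrier below 0.01 m and z of piston in the frame of carrier between 0.018 and 0.026 m and x of sleeve in the frame of sheet between -0.047 and -0.023 m and y of sleeve in the frame of sheet between -0.012 and 0.012 m and z of sleeve in the frame of sheet between 0 and 0.008 m and y of nut in the frame of sheet between -0.015 and 0.015 m and z of nut in the frame of sheet between 0 and 0.008 m and x of nut in the frame of sheet above -0.01 m and horizontal distance between nut and sleeve between 0.046 and 0.074 m and angle between each of gear, bearing, piston, sleeve, nut's own z axis and vertical below 0.1 rad and linear speed of each of gear, bearing, piston, sleeve, nut below 0.01 m/s and angular speed of each of gear, bearing, piston, sleeve, nut below 0.1 rad/s); the robot touches nothing.
It fails at once if the jar is moved more than 20 mm or tipped (distance of jar from where it was at the start of the episode above 0.02 m or angle between jar's own z axis and vertical above 0.3 rad).
It fails at once if the can is moved more than 20 mm or tipped (distance of can from where it was at the start of the episode above 0.02 m or angle between can's own z axis and vertical above 0.3 rad).
It also fails if it takes over 128 s, if anything falls off the work surface, if the arm or the gripper's body presses on something with over 40 N, if the wrist force passes 120 N, or if a joint passes its speed limit or range.

## Working session

There is one attempt and no reset: what is moved stays moved. The work goes in short steps, Python scripts to look and compute and a shell command to move; the robot and the scene stay as the last step left them, time stands still between calls to the robot, and variables do not carry over. Pictures are saved under pics/ and viewed, at most 14 in all, crops included, and the job is handed in when it is done.

```bash
mkdir -p pics; ls
cat > h.py <<'E'
import numpy as np, cv2
from station import robot
def R(f): return cv2.Rodrigues(np.array(f["rvec"],float))[0]
def px2w(f,u,v,z):
    "pixel onto the plane z"
    r=R(f); c=-r.T@np.array(f["tvec"]); d=r.T@np.array([(u-f["cx"])/f["fx"],(v-f["cy"])/f["fy"],1]); return c+d*(z-c[2])/d[2]
def w2px(f,p): return cv2.projectPoints(np.array([p],float),np.array(f["rvec"],float),np.array(f["tvec"],float),np.array([[f["fx"],0,f["cx"]],[0,f["fy"],f["cy"]],[0,0,1.]]),None)[0].ravel()
def cloud(f):
    d=f["depth"]; v,u=np.indices(d.shape); c=np.stack([(u-f["cx"])/f["fx"]*d,(v-f["cy"])/f["fy"]*d,d],-1)
    return (c-np.array(f["tvec"]))@R(f)
def save(f,n,crop=None,s=1):
    i=cv2.cvtColor(f["pixels"],cv2.COLOR_RGB2BGR)
    if crop: i=i[crop[1]:crop[3],crop[0]:crop[2]]
    cv2.imwrite("pics/"+n,cv2.resize(i,None,fx=s,fy=s,interpolation=cv2.INTER_CUBIC))
E
python3 - <<'E'
from h import *
f=robot.grab_frame("top"); save(f,"top0.png"); s=robot.grab_frame("scene"); save(s,"scene0.png")
for n in "sheet flange carrier gear bearing piston sleeve nut jar can".split():
    for nm,p in (("top",f),("scene",s)):
        for d in robot.landmark_of(n,p)[:4]: print(n,nm,round(d["p"],2),np.round(d["location"],3),np.round(w2px(p,d["location"])))
print(robot.read_state())
E
```

```text
pics
sheet top 0.57 [ 0.509 -0.035 -0.002] [318. 206.]
sheet scene 0.91 [ 0.509 -0.041  0.002] [314. 223.]
flange scene 0.58 [ 0.448 -0.135  0.003] [273. 229.]
flange scene 0.48 [ 0.401 -0.318  0.004] [202. 254.]
carrier top 0.65 [0.497 0.074 0.004] [288. 208.]
carrier scene 0.93 [0.495 0.075 0.004] [339. 204.]
carrier scene 0.37 [0.623 0.283 0.002] [416. 192.]
gear top 0.62 [0.514 0.295 0.002] [226. 202.]
bearing top 0.72 [ 0.629  0.28  -0.001] [231. 171.]
bearing scene 0.45 [0.629 0.286 0.002] [419. 193.]
piston top 0.67 [0.443 0.426 0.   ] [187. 221.]
piston top 0.54 [ 0.35   0.478 -0.003] [171. 248.]
piston top 0.48 [ 0.535  0.467 -0.002] [177. 195.]
piston top 0.29 [ 0.506 -0.036 -0.002] [319. 207.]
piston scene 0.8 [0.441 0.422 0.002] [392. 159.]
piston scene 0.62 [0.347 0.48  0.003] [380. 146.]
piston scene 0.54 [ 0.536  0.466 -0.001] [422. 164.]
sleeve top 0.59 [ 0.458 -0.421  0.   ] [426. 222.]
sleeve top 0.5 [0.511 0.291 0.002] [226. 203.]
sleeve top 0.24 [ 0.442  0.426 -0.001] [187. 222.]
sleeve scene 0.7 [ 0.454 -0.417 -0.002] [176. 289.]
sleeve scene 0.6 [ 0.438 -0.492 -
[... 330 characters left out ...]
   -0.313 -0.002] [229. 274.]
{'time': 1.1, 'q': array([-1.29498676e+00,  2.12893586e-01, -3.43940739e-02,  1.32348043e+00,
        3.30885958e-05,  1.57081457e+00]), 'dq': array([ 0.00160231, -0.00053917,  0.00193324,  0.00064619,  0.00086492,
        0.0006443 ]), 'joint_torque': array([-1.12566078e-03, -6.85962510e+01,  4.87331450e+01,  1.60192434e-03,
       -4.43560538e-06,  7.22553409e-06]), 'ee_pos': array([ 0.13617231, -0.48109708,  0.2313114 ]), 'orientation': array([3.11174773e+00, 4.31837153e-01, 5.75794579e-05]), 'ft_force': array([0.28501881, 0.04088537, 0.82185953]), 'wrist_torque': array([ 0.00982882,  0.00843299, -0.00801549]), 'grip_force': 0.0, 'width': 0.08537595719367735}
```

Run:
```python
import cv2
i=cv2.imread("pics/top0.png"); cv2.imwrite("pics/topc.png",cv2.resize(i[140:290,140:460],None,fx=2.5,fy=2.5,interpolation=cv2.INTER_CUBIC))
```

```text
(no output)
```

View pics/topc.png

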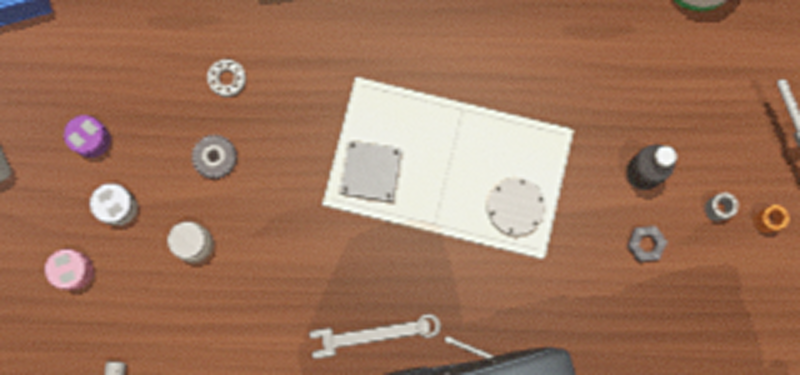

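View pics/scene0.png

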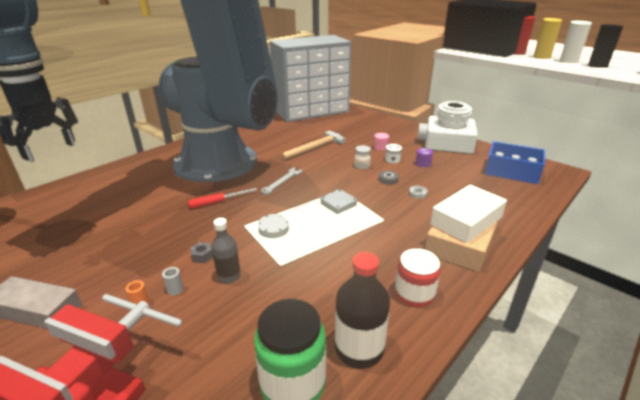

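The top view (crop px/2.5 + (140,140)) shows these parts and positions:

| Thing | Pixel | Notes |
|---|---|---|
| Flange | (346,223) | Right side of the board |
| Carrier | (288,208) | Left side of the board |
| Gear | (226,202) | |
| Bearing | (231,171) | |
| Nut | (398,238) | |
| Can | (400,207) | |
| Jar | (216,236) | Steel lid |

- **Piston candidates:** silver (185,222), purple (174,195), pink (167,248), and the jar lid as a possible confusion. I choose the silver one.
- **Sleeve candidates:** steel (429,222), orange (450,227). I choose the steel one.

Next I hover over the nut and sleeve for a close look.

```bash
python3 -m creep '[[[4.6,-1.3,0],0,8.5],[[4.6,-1.3,0],0,8.5],[[4.6,-1.3,0],0,8.5],[[4.6,-1.3,0],0,8.5],[[4.6,-1.3,-0],0,8.5],[[4.6,-1.3,0],0,8.5],[[0,0,0],0,8.5],[[0,0,0],0,8.5]]'
cat >> h.py <<'E'
def pose():
    s=robot.read_state(); m=cv2.Rodrigues(s["orientation"])[0]; return s,s["ee_pos"],m
def go(p,th=None):
    "shift in present tool axes (cm) to world p; twist (deg) to yaw th; shift in the axes after twist"
    s,e,m=pose(); y=np.arctan2(m[1,0],m[0,0]); d=np.array(p)-e
    th=y if th is None else th
    m2=m@cv2.Rodrigues(np.array([0,0,-(th-y)]))[0]
    print("TCP",np.round(e,4),"yaw %.3f"%y,"tilt %.4f"%np.arccos(-m[2,2]),"t %.1f w %.4f g %.1f"%(s["time"],s["width"],s["grip_force"]),"twist %.1f deg"%np.degrees(y-th),"shift now",np.round(m.T@d*100,2),"after twist",np.round(m2.T@d*100,2))
E
python3 - <<'E'
from h import *
f=robot.grab_frame("wrist"); save(f,"w1.png")
for n in "nut sleeve can".split():
    for d in robot.landmark_of(n,f)[:4]: print(n,round(d["p"],2),np.round(d["location"],3),np.round(w2px(f,d["location"])))
go([.402,-.317,.02])
E
```

```text
time: 2.1
ee_pos: [0.3803, -0.3309, 0.2312]
orientation: [-3.112, -0.433, 0.0]
ft_force: [0.2, -0.0, -0.1]
width: 0.0848
grip_force: 0.0
nut 0.92 [ 0.404 -0.318  0.004] [315. 143.]
sleeve 0.88 [ 0.452 -0.417  0.   ] [417. 125.]
sleeve 0.59 [ 0.438 -0.489  0.   ] [474. 156.]
can 0.57 [ 0.509 -0.313 -0.   ] [338.  40.]
TCP [ 0.3798 -0.3315  0.2314] yaw 0.274 tilt 0.0002 t 2.3 w 0.0848 g 0.0 twist 0.0 deg shift now [ 2.53 -0.79 21.14] after twist [ 2.53 -0.79 21.14]
```

View pics/w1.png

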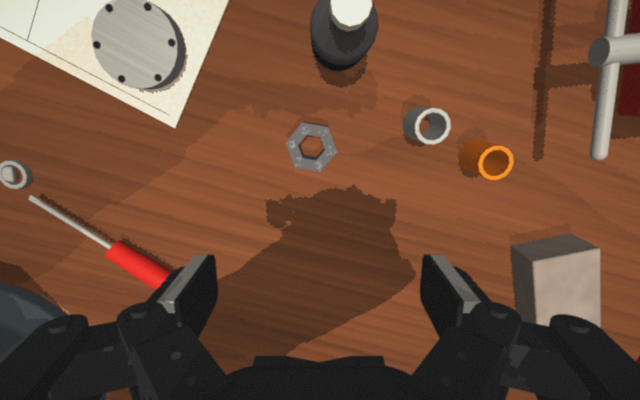

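The wrist view shows the nut at (311,147), the steel sleeve at (427,125), the orange look-alike at (490,160), the can at (345,30) and the flange at (138,40). The steel sleeve is clearly the grey one, so I fit exact positions next.

```bash
cat >> h.py <<'E'
def fit(f,name,h,near,zoff=0,poly=False):
    "centre of the flat top face at height h; candidates nearest to 'near'"
    best=None; c=cloud(f)
    for r in robot.silhouettes(name,f):
        m=r["region"]&(f["depth"]>0); q=c[m]
        if len(q)<30: continue
        e=np.linalg.norm(np.median(q[:,:2],0)-near)
        if best is None or e<best[0]: best=(e,m,r["p"])
    e,m,p=best; q=c[m]; zt=np.percentile(q[:,2],90); t=m&(abs(c[...,2]-h)<.006)
    k=max(cv2.findContours(t.astype(np.uint8),cv2.RETR_EXTERNAL,cv2.CHAIN_APPROX_NONE)[0],key=cv2.contourArea)[:,0]
    w=np.array([px2w(f,u,v,h)[:2] for u,v in k]); 
    (x,y),rad=cv2.minEnclosingCircle(w.astype(np.float32)); el=cv2.fitEllipse((w*1e3).astype(np.float32))
    print(name,"p %.2f off %.3f ztop %.4f"%(p,e,zt),"circle",np.round([x,y,2*rad],4),"ellipse",np.round(el[0],1),np.round(el[1],1),"n",len(k))
    if poly:
        hull=cv2.convexHull(w.astype(np.float32))[:,0]; a=np.radians(np.arange(0,60,1))
        wd=[sum(np.ptp(hull@[np.cos(b+o),np.sin(b+o)]) for o in (0,np.pi/3,2*np.pi/3))/3 for b in a]
        i=int(np.argmin(wd)); print(" flats normal %d deg (mod 60), width %.4f, max %.4f"%(i,wd[i],max(wd)))
    return np.array(el[0])/1e3
E
python3 - <<'E'
from h import *
f=robot.grab_frame("wrist")
fit(f,"nut",.024,[.404,-.318],poly=True); fit(f,"sleeve",.05,[.452,-.417]); fit(f,"flange",.026,[.45,-.14])
E
```

```text
nut p 0.56 off 0.005 ztop 0.0266 circle [ 0.4016 -0.3148  0.0528] ellipse [ 401.6 -314.8] [47.7 48.3] n 137
 flats normal 6 deg (mod 60), width 0.0463, max 0.0520
sleeve p 0.67 off 0.003 ztop 0.0518 circle [ 0.4539 -0.4163  0.0354] ellipse [ 454.1 -416.4] [32.7 34.4] n 106
flange p 0.63 off 0.006 ztop 0.0288 circle [ 0.4492 -0.1314  0.0834] ellipse [ 449.3 -131.5] [77.5 82.3] n 260
```

```bash
python3 -m creep '[[[0,0,2],9.9,8.5],[[0,0,2],9.9,8.5],[[0,0,2],9.9,8.5],[[0,0,2],10,8.5],[[0,0,0],0,8.5]]'; python3 -c "
from h import *
go([.4016,-.3148,.002],np.radians(-24))"
```

```text
time: 3.12
ee_pos: [0.3797, -0.3304, 0.1503]
orientation: [-3.073, 0.649, 0.003]
ft_force: [-0.2, -0.5, -1.0]
width: 0.0851
grip_force: 0.0
TCP [ 0.3797 -0.3304  0.1503] yaw -0.416 tilt 0.0023 t 3.1 w 0.0851 g 0.0 twist 0.1 deg shift now [ 1.41 -2.3  14.83] after twist [ 1.4  -2.3  14.83]
```

```bash
python3 -m creep '[[[0.7,-1.15,1],0,8.5],[[0.7,-1.15,1],0,8.5],[[0,0,4],0,8.5],[[0,0,4],0,8.5],[[0,0,2.8],0,8.5],[[0,0,2],0,8.5],[[0,0,0],0,8.5],[[0,0,0],0,2],[[0,0,0],0,2],[[0,0,0],0,2],[[0,0,0],0,2],[[0,0,0],0,2]]'; python3 -c "
from h import *
go([.4016,-.3148,.002],np.radians(-24))"
```

```text
time: 4.62
ee_pos: [0.4033, -0.3159, 0.0045]
orientation: [3.073, -0.65, 0.003]
ft_force: [-0.4, 2.6, 10.1]
width: 0.0447
grip_force: 61.5
TCP [ 0.4033 -0.3159  0.0045] yaw -0.417 tilt 0.0019 t 4.6 w 0.0447 g 61.5 twist 0.1 deg shift now [-0.2  -0.04  0.25] after twist [-0.2  -0.04  0.25]
```

```bash
python3 -m creep '[[[0,0,-2],0,2],[[0,0,-5],0,2],[[0,0,-6],0,2],[[0,0,-6],0,2],[[0,0,-6],0,2],[[0,0,0],0,2]]'; python3 -c "
from h import *
go([.40,-.03,.25],np.radians(-13))"
```

```text
time: 5.38
ee_pos: [0.4041, -0.3167, 0.2582]
orientation: [3.07, -0.65, 0.011]
ft_force: [0.5, -0.3, -2.9]
width: 0.0448
grip_force: 62.6
TCP [ 0.4041 -0.3167  0.2582] yaw -0.417 tilt 0.0079 t 5.4 w 0.0448 g 62.6 twist -10.9 deg shift now [-12.   -26.05   0.68] after twist [ -6.86 -27.84   0.68]
```

```bash
python3 -m creep '[[[0,0,0],-10.7,2],[[-1.4,-5.5,0],0,2],[[-1.4,-5.5,0],0,2],[[-1.4,-5.5,0],0,2],[[-1.4,-5.5,0],0,2],[[-1.3,-5.5,0],0,2],[[0,0,0],0,2],[[0,0,0],0,2]]'
python3 - <<'E'
from h import *
f=robot.grab_frame("wrist"); save(f,"w2.png")
F=fit(f,"flange",.026,[.45,-.13]); C=fit(f,"carrier",.026,[.497,.074])
for n in ("sheet","gear","nut"):
    for d in robot.landmark_of(n,f)[:2]: print(n,round(d["p"],2),np.round(d["location"],3))
go([.472,-.03,.1])
E
```

```text
time: 6.38
ee_pos: [0.3912, -0.0672, 0.2532]
orientation: [-3.098, 0.299, -0.003]
ft_force: [0.8, 0.0, -1.0]
width: 0.0447
grip_force: 62.7
flange p 0.86 off 0.001 ztop 0.0287 circle [ 0.4496 -0.1305  0.0801] ellipse [ 449.8 -130.6] [78.3 79. ] n 222
carrier p 0.87 off 0.003 ztop 0.0287 circle [0.4953 0.074  0.1059] ellipse [495.4  73.5] [88.2 90.2] n 288
sheet 0.89 [ 0.506 -0.038 -0.004]
nut 0.95 [ 0.39  -0.067  0.252]
TCP [ 0.3912 -0.067   0.2533] yaw -0.192 tilt 0.0294 t 6.7 w 0.0446 g 62.7 twist 0.0 deg shift now [ 7.23 -4.72 15.47] after twist [ 7.23 -4.72 15.47]
```

View pics/w2.png

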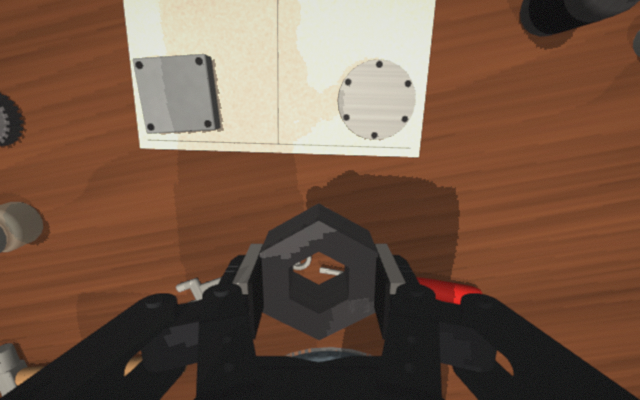

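```bash
python3 -m creep '[[[3.5,0,0],0.8,2],[[3.5,0,0],0.8,2],[[3,0,0],0,2],[[0,0,0],0,2],[[0,0,0],0,2]]'; python3 -c "
from h import *
go([.533,-.0421,.05],-.22)"
```

```text
time: 7.3
ee_pos: [0.4874, -0.0932, 0.2532]
orientation: [-3.089, 0.326, -0.003]
ft_force: [-0.1, -0.4, -1.8]
width: 0.0447
grip_force: 62.7
TCP [ 0.4874 -0.0932  0.2532] yaw -0.210 tilt 0.0352 t 7.3 w 0.0447 g 62.7 twist 0.5 deg shift now [ 3.43 -5.23 20.51] after twist [ 3.38 -5.27 20.51]
```

```bash
python3 -m creep '[[[0,-2.6,2],0.5,2],[[0,-2.6,2],0,2],[[3.4,0,2],0,2],[[0,0,3],0,2],[[0,0,3],0,2],[[0,0,0],0,2]]'; python3 -c "
from h import *
go([.533,-.0421,.03],-.22); s,e,m=pose(); print(m.round(4), s['q'].round(4))"
```

```text
time: 8.05
ee_pos: [0.5249, -0.0728, 0.1344]
orientation: [-3.068, 0.268, -0.0]
ft_force: [-0.4, 0.7, -1.8]
width: 0.0453
grip_force: 62.6
TCP [ 0.5249 -0.0728  0.1344] yaw -0.174 tilt 0.0621 t 8.1 w 0.0453 g 62.6 twist 2.6 deg shift now [ 0.33 -2.51 10.62] after twist [ 0.21 -2.53 10.62]
[[ 0.9849 -0.1729  0.0055]
 [-0.1729 -0.983   0.0619]
 [-0.0053 -0.0619 -0.9981]] [-0.1747  0.3154 -0.1482  1.1126  0.0619  3.1407]
```

Joint 6 is at its limit (3.14), and that caused the tilt. I'll turn back to a higher yaw; the nut's orientation on the board is free anyway.

```bash
python3 -m creep '[[[0,0,0],-9,2],[[0,0,0],-9,2],[[0,0,0],-8,2],[[0,0,0],0,2],[[0,0,0],0,2]]'; python3 -c "
from h import *
go([.533,-.0421,.05]); s,e,m=pose(); print(m.round(4), s['q'].round(4))"
```

```text
time: 8.68
ee_pos: [0.527, -0.0732, 0.1366]
orientation: [-3.053, -0.425, -0.028]
ft_force: [-0.3, 0.0, -1.9]
width: 0.0446
grip_force: 62.6
TCP [ 0.527  -0.0732  0.1366] yaw 0.276 tilt 0.0619 t 8.7 w 0.0446 g 62.6 twist 0.0 deg shift now [ 1.2  -2.34  8.84] after twist [ 1.2  -2.34  8.84]
[[ 0.9618  0.2735  0.01  ]
 [ 0.2724 -0.9602  0.0611]
 [ 0.0263 -0.056  -0.9981]] [-0.1748  0.3142 -0.1441  1.1133  0.0619  2.6901]
```

```bash
python3 -m creep '[[[0.6,-1.2,2],0,2],[[0.6,-1.15,2],0,2],[[0,0,3],0,2],[[0,0,2],0,2],[[0,0,0],0,2],[[0,0,0],0,2]]'; python3 -c "
from h import *
go([.533,-.0412,.0105]); s,e,m=pose(); print(s['ft_force'].round(1))"
```

```text
time: 9.43
ee_pos: [0.5331, -0.0419, 0.0486]
orientation: [-3.052, -0.428, -0.028]
ft_force: [0.2, 0.5, -2.2]
width: 0.0449
grip_force: 62.6
TCP [ 0.5331 -0.0419  0.0486] yaw 0.278 tilt 0.0620 t 9.4 w 0.0449 g 62.6 twist 0.0 deg shift now [-0.09  0.14  3.8 ] after twist [-0.09  0.14  3.8 ]
[ 0.2  0.5 -2.2]
```

```bash
python3 -m creep '[[[0,0.1,2],0,2],[[0,0,1],0,2],[[0,0,0.5],0,2],[[0,0,0.25],0,2],[[0,0,0],0,2]]'; python3 -c "
from h import *
go([.533,-.0412,.0105]); s,e,m=pose(); print(s['ft_force'].round(1))"
```

```text
time: 10.05
ee_pos: [0.5333, -0.0404, 0.0103]
orientation: [-3.052, -0.43, -0.027]
ft_force: [-1.2, -0.9, -1.4]
width: 0.045
grip_force: 62.7
TCP [ 0.5333 -0.0404  0.0103] yaw 0.279 tilt 0.0620 t 10.1 w 0.0450 g 62.7 twist 0.0 deg shift now [-0.05  0.06 -0.03] after twist [-0.05  0.06 -0.03]
[-1.2 -0.9 -1.4]
```

```bash
python3 -m creep '[[[0,0,0.1],0,2],[[0,0,0],0,6.2],[[0,0,0],0,6.2],[[0,0,0],0,6.2],[[0,0,-2],0,6.2],[[0,0,-4],0,6.2],[[0,0,-6],0,6.2],[[0,0,-5],-10,6.2],[[0,0,-5],-10,6.2],[[0,0,0],-10,6.2],[[0,0,0],-10.6,6.2],[[0,0,0],-10.6,6.2],[[0,0,0],-10.6,6.2],[[0,0,0],-10.6,6.2],[[0,0,0],-10.6,6.2],[[0,0,0],-10.6,6.2],[[0,0,0],-10.6,6.2],[[0,0,0],-10.6,6.2],[[0,0,0],-10.6,6.2],[[0,0,0],-10.6,6.2],[[0,0,0],-10.6,6.2]]' ; python3 -m creep '[[[0,0,0.1],0,2],[[0,0,0],0,6.2],[[0,0,0],0,6.2],[[0,0,0],0,6.2],[[0,0,-2],0,6.2],[[0,0,-4],0,6.2],[[0,0,-6],0,6.2],[[0,0,-5],-10,6.2],[[0,0,-5],-10,6.2],[[0,0,0],-10,6.2],[[0,0,0],-10.6,6.2],[[0,0,0],-10.6,6.2],[[0,0,0],-10.6,6.2],[[0,0,0],-10.6,6.2],[[0,0,0],-10.6,6.2],[[0,0,0],-10.6,6.2],[[0,0,0],-10.6,6.2],[[0,0,0],-10.6,6.2]]' 2>&1 | tail -8; python3 -c "
from h import *
go([.533,-.0412,.0105]); s,e,m=pose(); print(s['q'].round(3),m[:,2])"
```

```text
time: 12.3
ee_pos: [0.5312, -0.0538, 0.2285]
orientation: [-1.29, -2.844, -0.093]
ft_force: [0.0, 0.1, 0.3]
width: 0.0619
grip_force: 0.0
TCP [ 0.5312 -0.0538  0.2285] yaw 2.291 tilt 0.0620 t 12.3 w 0.0619 g 0.0 twist 0.0 deg shift now [-0.05 -0.05 21.84] after twist [-0.05 -0.05 21.84]
[-0.138  0.283  0.048  1.336  0.062  0.714] [ 0.00870573  0.06134582 -0.9980786 ]validation failed for argument at $...
```

(The first of those calls was refused for having too many rows, so the release ran only once.) Next I check the nut and turn on to the lower joint‑6 limit, where moving toward −y undoes the tilt.

```bash
python3 - <<'E'
from h import *
f=robot.grab_frame("wrist"); save(f,"w3.png")
p=fit(f,"nut",.028,[.531,-.042])
B=np.array([.4726,-.0286]);a=-.2198;r=np.array([[np.cos(a),np.sin(a)],[-np.sin(a),np.cos(a)]]); print("nut rel midpoint in board axes",(r@(p-B)).round(4))
E
python3 -m creep '[[[0,0,0],-10.6,6.2],[[0,0,0],-10.6,6.2],[[0,0,0],-10.6,6.2],[[0,0,0],-10.6,6.2],[[0,0,0],-10.6,6.2],[[0,0,0],-10.6,6.2],[[0,0,0],-10.6,6.2],[[0,0,0],-10.6,6.2],[[0,0,0],-10.6,6.2],[[0,0,0],-10.6,6.2],[[0,0,0],-10.6,6.2],[[0,0,0],-10.6,6.2],[[0,0,0],-10.6,6.2],[[0,0,0],-10.6,6.2],[[0,0,0],-10.6,6.2],[[0,0,0],-10.6,6.2],[[0,0,0],-10.6,6.2],[[0,0,0],-10.6,6.2],[[0,0,0],-10.6,6.2],[[0,0,0],-10.6,6.2]]' ; python3 -c "
from h import *
go([.454,-.416,.23]); s,e,m=pose(); print(s['q'].round(3),m[:,2])"
```

```text
nut p 0.56 off 0.004 ztop 0.0306 circle [ 0.532  -0.0383  0.052 ] ellipse [532.2 -38.3] [47.7 48.4] n 138
nut rel midpoint in board axes [0.0603 0.0035]
time: 14.9
ee_pos: [0.5312, -0.0539, 0.2286]
orientation: [-3.045, 0.458, 0.001]
ft_force: [0.1, 0.5, -0.1]
width: 0.0621
grip_force: 0.0
TCP [ 0.5312 -0.0539  0.2286] yaw -0.298 tilt 0.0620 t 14.9 w 0.0621 g 0.0 twist 0.0 deg shift now [ 3.27 36.8  -2.43] after twist [ 3.27 36.8  -2.43]
[-0.138  0.283  0.048  1.336  0.062 -2.98 ] [ 0.00879843  0.06131459 -0.99807971]
```

View pics/w3.png

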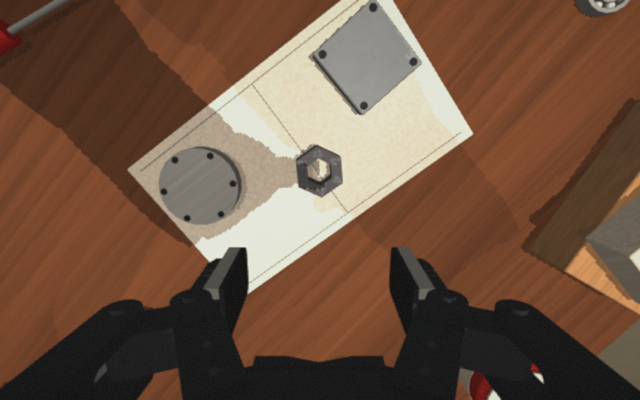

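The nut lies flat on the centre line at (318,170), 60 mm from the sleeve spot and 3.5 mm to the side. Next I move toward −y and watch the tilt.

```bash
python3 -m creep '[[[0,4,0],0,6.2],[[0,4,0],0,6.2],[[0,4,0],0,6.2],[[0,4,0],0,6.2],[[0,0,0],0,6.2]]' ; python3 -c "
from h import *
go([.454,-.416,.23]); s,e,m=pose(); print(s['q'].round(3),m[:,2])"
```

```text
time: 15.52
ee_pos: [0.4951, -0.1724, 0.2192]
orientation: [-3.061, 0.551, 0.007]
ft_force: [-0.4, -0.5, 0.0]
width: 0.062
grip_force: 0.0
TCP [ 0.4951 -0.1724  0.2192] yaw -0.356 tilt 0.0315 t 15.5 w 0.0620 g 0.0 twist 0.0 deg shift now [ 4.63 24.22 -1.85] after twist [ 4.63 24.22 -1.85]
[-0.353  0.275  0.015  1.321  0.03  -3.138] [ 8.33446016e-04  3.14771558e-02 -9.99504124e-01]
```

Works: the tilt has halved. A bit more.

```bash
python3 -m creep '[[[0,3,0],0,6.2],[[0,1.2,0],0,6.2],[[0,0,0],0,6.2]]' ; python3 -c "
from h import *
go([.454,-.416,.23]); s,e,m=pose(); print(s['q'].round(3),m[:,2])"
```

```text
time: 15.9
ee_pos: [0.488, -0.1923, 0.2182]
orientation: [-3.07, 0.597, 0.012]
ft_force: [0.4, 0.1, 1.1]
width: 0.062
grip_force: 0.0
TCP [ 0.488  -0.1923  0.2182] yaw -0.384 tilt 0.0162 t 15.9 w 0.0620 g 0.0 twist 0.0 deg shift now [ 5.22 22.   -1.51] after twist [ 5.22 22.   -1.51]
[-0.383  0.276  0.014  1.319  0.013 -3.14 ] [-0.00452523  0.01559299 -0.99986818]
```

```bash
python3 -m creep '[[[0,2.6,0],0,6.2],[[0,1.3,0],0,6.2],[[0,0,0],0,6.2]]' ; python3 -c "
from h import *
go([.454,-.416,.23]); s,e,m=pose(); print(s['q'].round(3),m[:,2])"
```

```text
time: 16.27
ee_pos: [0.4805, -0.2111, 0.2179]
orientation: [3.074, -0.644, -0.017]
ft_force: [-0.1, 0.6, 0.1]
width: 0.0618
grip_force: 0.0
TCP [ 0.4805 -0.2111  0.2179] yaw -0.413 tilt 0.0108 t 16.3 w 0.0618 g 0.0 twist 0.0 deg shift now [ 5.78 19.83 -1.2 ] after twist [ 5.78 19.83 -1.2 ]
[-4.120e-01  2.770e-01  1.400e-02  1.319e+00 -3.000e-03 -3.141e+00] [-1.07979923e-02  9.03200287e-04 -9.99941292e-01]
```

```bash
python3 -m creep '[[[0,0,0],10.56,5.2],[[0,0,0],10.56,5.2],[[0,0,0],10.56,5.2],[[0,0,0],10.56,5.2],[[0,0,0],10.56,5.2],[[0,0,0],10.56,5.2],[[0,0,0],10.56,5.2],[[0,0,0],10.56,5.2],[[0,0,0],10.56,5.2],[[0,0,0],10.56,5.2],[[0,0,0],10.56,5.2],[[0,0,0],10.56,5.2],[[0,0,0],10.56,5.2],[[0,0,0],10.56,5.2],[[0,0,0],10.56,5.2],[[0,0,0],10.56,5.2],[[0,0,0],0,5.2]]' ; python3 -c "
from h import *
go([.454,-.416,.23]); s,e,m=pose(); print(s['q'].round(3),m[:,2])"
```

```text
time: 18.4
ee_pos: [0.4807, -0.2106, 0.2179]
orientation: [-0.341, -3.112, 0.0]
ft_force: [-0.1, -0.4, 0.0]
width: 0.0523
grip_force: 0.0
TCP [ 0.4807 -0.2106  0.2179] yaw 2.923 tilt 0.0108 t 18.4 w 0.0523 g 0.0 twist 0.0 deg shift now [ -1.83 -20.63  -1.21] after twist [ -1.83 -20.63  -1.21]
[-0.411  0.277  0.014  1.319 -0.003 -0.193] [-0.01072631  0.00107485 -0.99994189]
```

```bash
python3 -m creep '[[[-0.3,-4.2,0],0,5.2],[[-0.4,-4.2,0],0,5.2],[[-0.4,-4.1,0],0,5.2],[[-0.4,-4.1,0],0,5.2],[[-0.3,-4,0],0,5.2],[[0,0,0],0,5.2],[[0,0,5],0,5.2],[[0,0,5],0,5.2],[[0,0,0],0,5.2]]' ; python3 -c "
from h import *
f=robot.grab_frame('wrist'); save(f,'w4.png')
go([.454,-.4163,.022])
fit(f,'sleeve',.05,[.454,-.4163])"
```

```text
time: 19.52
ee_pos: [0.4507, -0.4132, 0.1151]
orientation: [-0.337, -3.108, -0.006]
ft_force: [-0.0, -0.3, 0.7]
width: 0.0521
grip_force: 0.0
TCP [ 0.452  -0.4145  0.118 ] yaw 2.925 tilt 0.0126 t 19.6 w 0.0523 g 0.0 twist 0.0 deg shift now [-0.36 -0.14  9.6 ] after twist [-0.36 -0.14  9.6 ]
sleeve p 0.92 off 0.002 ztop 0.0519 circle [ 0.4535 -0.4171  0.0355] ellipse [ 453.4 -416.8] [32.1 34.4] n 145
```

View pics/w4.png

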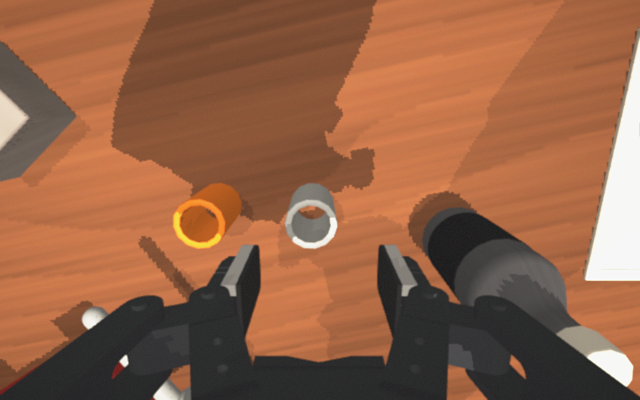

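```bash
python3 -m creep '[[[-0.2,-0.1,3],0,5.2],[[0,0,3],0,5.2],[[0,0,2],0,5.2],[[0,0,1.3],0,5.2],[[0,0,0],0,5.2],[[0,0,0],0,2],[[0,0,0],0,2],[[0,0,0],0,2],[[0,0,0],0,2],[[0,0,-3],0,2],[[0,0,-5],0,2],[[0,0,-5],0,2],[[0,0,-5],0,2],[[0,0,-2],0,2],[[0,0,0],0,2]]' ; python3 -c "
from h import *
f=robot.grab_frame('wrist'); save(f,'w5.png')
go([.4726,-.0286,.23])
s,e,m=pose(); print(s['q'].round(3),m[:,2])"
```

```text
time: 21.5
ee_pos: [0.4559, -0.4177, 0.227]
orientation: [-0.343, -3.115, 0.004]
ft_force: [-0.1, -0.4, -2.3]
width: 0.0321
grip_force: 59.9
TCP [ 0.4554 -0.4173  0.2253] yaw 2.922 tilt 0.0098 t 21.6 w 0.0318 g 59.9 twist 0.0 deg shift now [ 6.79 38.31 -0.48] after twist [ 6.79 38.31 -0.48]
[-0.738  0.476  0.321  1.424 -0.006 -0.519] [-9.84573045e-03  1.81560163e-04 -9.99951513e-01]
```

```bash
python3 -m creep '[[[0.75,4.26,0],0,2],[[0.75,4.26,0],0,2],[[0.75,4.26,0],0,2],[[0.75,4.26,0],0,2],[[0.75,4.26,0],0,2],[[0.75,4.26,0],0,2],[[0.75,4.26,0],0,2],[[0.75,4.26,0],0,2],[[0.75,4.26,0],0,2],[[0,0,4],0,2],[[0,0,4],0,2],[[0,0,3],0,2],[[0,0,0],0,2],[[0,0,0],0,2]]' ; python3 -c "
from h import *
go([.4726,-.0286,.030])
s,e,m=pose(); print(s['q'].round(3),m[:,2])"
```

```text
time: 23.3
ee_pos: [0.4717, -0.0281, 0.1158]
orientation: [-0.343, -3.112, 0.0]
ft_force: [0.1, 0.1, -0.3]
width: 0.0318
grip_force: 60.1
TCP [ 0.4717 -0.0281  0.1158] yaw 2.922 tilt 0.0106 t 23.3 w 0.0318 g 60.1 twist 0.0 deg shift now [-0.19 -0.01  8.57] after twist [-0.19 -0.01  8.57]
[-0.06   0.221 -0.322  1.038  0.     0.16 ] [-1.05383563e-02  9.62425673e-04 -9.99944007e-01]
```

```bash
python3 -m creep '[[[-0.2,0,4],0,2],[[0,0,3],0,2],[[0,0,1],0,2],[[0,0,0.5],0,2],[[0,0,0],0,2],[[0,0,0],0,2]]' ; python3 -c "
from h import *
go([.4726,-.0286,.030])"
```

```text
time: 24.05
ee_pos: [0.4733, -0.0285, 0.031]
orientation: [-0.343, -3.113, 0.0]
ft_force: [-0.4, -0.3, -0.6]
width: 0.0321
grip_force: 60.1
TCP [ 0.4733 -0.0285  0.031 ] yaw 2.922 tilt 0.0094 t 24.1 w 0.0321 g 60.1 twist 0.0 deg shift now [ 0.06 -0.02  0.1 ] after twist [ 0.06 -0.02  0.1 ]
```

```bash
python3 -m creep '[[[0,0,0.12],0,2],[[0,0,0],0,2]]'; python3 -m creep '[[[0,0,0],0,4.6],[[0,0,0],0,4.6],[[0,0,0],0,4.6],[[0,0,-4],0,4.6],[[0,0,-5],0,4.6],[[0,0,-5],0,5],[[0,0,-5],0,7],[[0,0,0],0,8.5]]' ; python3 -c "
from h import *
f=robot.grab_frame('wrist'); save(f,'w6.png')
p=fit(f,'sleeve',.054,[.4726,-.0286]); n=fit(f,'nut',.028,[.532,-.038]); print(np.linalg.norm(p-n))
go([.514,.293,.23])"
```

```text
time: 24.3
ee_pos: [0.4735, -0.0286, 0.0305]
orientation: [-0.343, -3.114, 0.0]
ft_force: [-8.1, -0.6, 24.3]
width: 0.032
grip_force: 62.6
time: 25.3
ee_pos: [0.4764, -0.0288, 0.2223]
orientation: [-0.343, -3.118, -0.0]
ft_force: [0.9, 0.2, -0.8]
width: 0.0836
grip_force: 0.0
sleeve p 0.79 off 0.004 ztop 0.0561 circle [ 0.4736 -0.0267  0.0345] ellipse [473.6 -26.9] [32.7 33.5] n 101
nut p 0.79 off 0.002 ztop 0.0305 circle [ 0.5317 -0.0381  0.0542] ellipse [531.6 -38.2] [48.  49.4] n 133
0.05907925518414563
TCP [ 0.4743 -0.0286  0.2181] yaw 2.922 tilt 0.0120 t 25.4 w 0.0847 g 0.0 twist 0.0 deg shift now [ 3.14 32.25 -1.21] after twist [ 3.14 32.25 -1.21]
```

View pics/w6.png

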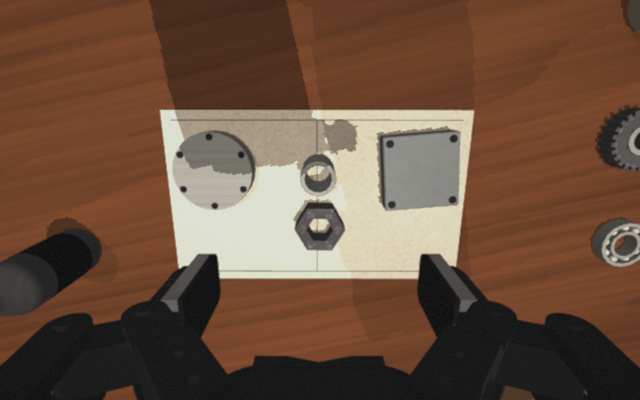

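The sleeve stands at (318,175) on the centre line between flange and carrier, with the nut behind it at (319,226). Next is the gear.

```bash
python3 -m creep '[[[0.3,4.3,0],0,8.5],[[0.3,4.3,0],0,8.5],[[0.3,4.3,0],0,8.5],[[0.3,4.3,0],0,8.5],[[0.3,4.3,0],0,8.5],[[0.3,4.3,0],0,8.5],[[0.3,3,0],0,8.5],[[0,0,0],0,8.5],[[0,0,0],0,8.5]]'; python3 -c "
from h import *
f=robot.grab_frame('wrist'); save(f,'w7.png')
p=fit(f,'gear',.02,[.514,.293]); b=fit(f,'bearing',.015,[.629,.28]); 
go([*p,-.001]); s,e,m=pose(); print(s['q'].round(3),m[:,2])"
```

```text
time: 26.58
ee_pos: [0.5164, 0.2564, 0.2177]
orientation: [-0.343, -3.11, 0.002]
ft_force: [-0.3, 0.3, -0.6]
width: 0.0851
grip_force: 0.0
gear p 0.85 off 0.004 ztop 0.0221 circle [0.5125 0.2959 0.0629] ellipse [512.6 295.7] [58.5 58.7] n 266
bearing p 0.72 off 0.005 ztop 0.0171 circle [0.6265 0.2842 0.0547] ellipse [626.7 284.1] [50.3 53.6] n 130
TCP [0.5168 0.2561 0.2186] yaw 2.921 tilt 0.0111 t 26.7 w 0.0848 g 0.0 twist 0.0 deg shift now [ 1.03  3.81 21.96] after twist [ 1.03  3.81 21.96]
[0.457 0.386 0.169 1.363 0.006 0.677] [-1.10487175e-02  7.47374015e-04 -9.99938682e-01]
```

View pics/w7.png

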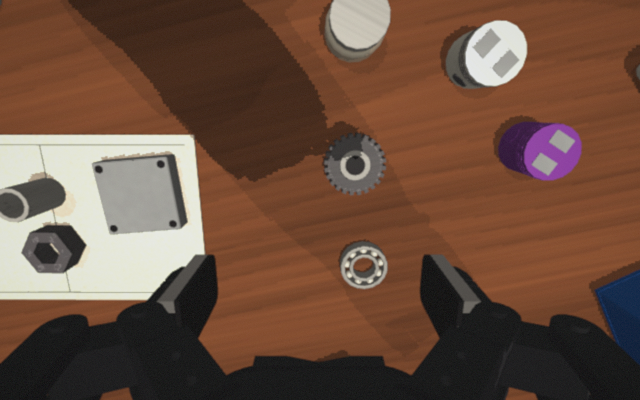

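```bash
python3 -m creep '[[[0.5,1.9,3],0,8.5],[[0.5,1.9,4],0,8.5],[[0,0,4],0,8.5],[[0,0,4],0,8.5],[[0,0,4],0,8.5],[[0,0,2],0,8.5],[[0,0,0],0,8.5],[[0,0,0],0,8.5]]'; python3 -c "
from h import *
go([.5125,.2958,.002]);s,e,m=pose(); print(s['ft_force'].round(1))"
```

```text
time: 27.72
ee_pos: [0.5138, 0.2965, 0.01]
orientation: [-0.344, -3.113, -0.001]
ft_force: [1.3, 0.3, 0.6]
width: 0.085
grip_force: 0.0
TCP [0.5138 0.2965 0.01  ] yaw 2.922 tilt 0.0097 t 27.7 w 0.0850 g 0.0 twist 0.0 deg shift now [ 0.1  -0.09  0.8 ] after twist [ 0.1  -0.09  0.8 ]
[1.3 0.3 0.6]
```

```bash
python3 -m creep '[[[0.1,-0.1,0.4],0,8.5],[[0,0,0.4],0,8.5],[[0,0,0],0,8.5],[[0,0,0],0,3],[[0,0,0],0,3],[[0,0,0],0,3],[[0,0,0],0,3]]'; python3 -c "
from h import *
go([.5125,.2958,.002]);s,e,m=pose(); print(s['ft_force'].round(1))"
```

```text
time: 28.6
ee_pos: [0.5119, 0.2957, 0.0014]
orientation: [-0.343, -3.112, 0.0]
ft_force: [-3.1, -2.5, 10.0]
width: 0.0597
grip_force: 63.1
TCP [0.5119 0.2957 0.0014] yaw 2.922 tilt 0.0104 t 28.6 w 0.0597 g 63.1 twist 0.0 deg shift now [-0.06  0.02 -0.06] after twist [-0.06  0.02 -0.06]
[-3.1 -2.5 10. ]
```

```bash
python3 -m creep '[[[0,0,-3],0,3],[[0,0,-5],0,3],[[0,0,-5],0,3],[[0,0,-2],0,3],[[0,0,0],0,3],[[0,0,0],0,3]]'; python3 -c "
from h import *
go([.4498,-.1306,.15]);s,e,m=pose(); print(s['ft_force'].round(1))"
```

```text
time: 29.35
ee_pos: [0.5128, 0.2953, 0.1493]
orientation: [-0.343, -3.11, 0.002]
ft_force: [0.8, -0.3, -4.8]
width: 0.0597
grip_force: 67.7
TCP [0.5128 0.2953 0.1493] yaw 2.922 tilt 0.0125 t 29.4 w 0.0597 g 67.7 twist 0.0 deg shift now [-3.120e+00 -4.294e+01  1.000e-02] after twist [-3.120e+00 -4.294e+01  1.000e-02]
[ 0.8 -0.3 -4.8]
```

```bash
python3 -m creep '[[[-0.3,-4.3,0],0,3],[[-0.3,-4.3,0],0,3],[[-0.3,-4.3,0],0,3],[[-0.3,-4.3,0],0,3],[[-0.3,-4.3,0],0,3],[[-0.3,-4.3,0],0,3],[[-0.3,-4.3,0],0,3],[[-0.3,-4.3,0],0,3],[[-0.3,-4.3,0],0,3],[[-0.4,-4.2,0],0,3],[[0,0,4],0,3],[[0,0,4],0,3],[[0,0,0],0,3],[[0,0,0],0,3]]'; python3 -c "
from h import *
go([.4498,-.1306,.0285])"
```

```text
time: 31.1
ee_pos: [0.4497, -0.1297, 0.0718]
orientation: [-0.342, -3.112, 0.0]
ft_force: [1.0, 0.0, -2.9]
width: 0.0593
grip_force: 67.3
TCP [ 0.4497 -0.1297  0.0718] yaw 2.922 tilt 0.0108 t 31.1 w 0.0593 g 67.3 twist 0.0 deg shift now [-0.08 -0.08  4.33] after twist [-0.08 -0.08  4.33]
```

```bash
python3 -m creep '[[[-0.1,-0.1,2],0,3],[[0,0,1.3],0,3],[[0,0,0.7],0,3],[[0,0,0.2],0,3],[[0,0,0.1],0,3],[[0,0,0],0,3]]'; python3 -c "
from h import *
go([.4498,-.1306,.0285])"
```

```text
time: 31.85
ee_pos: [0.4499, -0.131, 0.0283]
orientation: [-0.343, -3.112, 0.0]
ft_force: [-0.1, -0.3, -3.3]
width: 0.0592
grip_force: 67.6
TCP [ 0.4499 -0.131   0.0283] yaw 2.922 tilt 0.0104 t 31.9 w 0.0592 g 67.6 twist 0.0 deg shift now [ 0.02  0.03 -0.02] after twist [ 0.02  0.03 -0.02]
```

```bash
python3 -m creep '[[[0,0,0.07],0,3],[[0,0,0],0,7.2],[[0,0,0],0,7.2],[[0,0,0],0,7.2],[[0,0,-3],0,7.5],[[0,0,-5],0,8.5],[[0,0,-5],0,8.5],[[0,0,-5],0,8.5],[[0,0,0],0,8.5]]'; python3 -c "
from h import *
f=robot.grab_frame('wrist'); save(f,'w8.png')
p=fit(f,'gear',.046,[.4498,-.1306]); print('err mm',(p-[.4498,-.1306])*1e3)
go([.61,.284,.2])"
```

```text
time: 32.98
ee_pos: [0.4535, -0.1316, 0.2109]
orientation: [-0.343, -3.118, 0.002]
ft_force: [0.6, 0.8, 0.1]
width: 0.0846
grip_force: 0.0
gear p 0.56 off 0.002 ztop 0.0480 circle [ 0.4511 -0.1292  0.0628] ellipse [ 450.9 -129.1] [58.4 58.9] n 288
err mm [1.09956665 1.45006714]
TCP [ 0.4518 -0.1311  0.2073] yaw 2.922 tilt 0.0102 t 33.1 w 0.0852 g 0.0 twist 0.0 deg shift now [-6.41 43.96  0.61] after twist [-6.41 43.96  0.61]
```

View pics/w8.png

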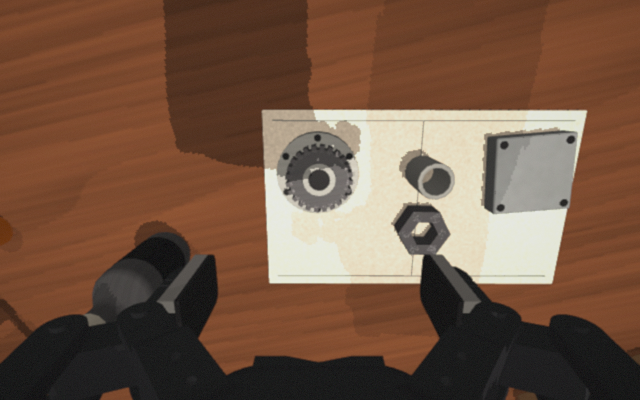

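The gear sits on the flange at (318,175), within 2 mm. Next is the bearing.

```bash
python3 -m creep '[[[-0.8,4.43,0],0,7.2],[[-0.8,4.43,0],0,7.2],[[-0.8,4.43,0],0,7.2],[[-0.8,4.43,0],0,7.2],[[-0.8,4.43,0],0,7.2],[[-0.8,4.43,0],0,7.2],[[-0.8,4.43,0],0,7.2],[[-0.8,4.43,0],0,7.2],[[-0.8,4.43,0],0,7.2],[[-0.8,4.43,0],0,7.2],[[0,0,4],0,7.2],[[0,0,4],0,7.2],[[0,0,0],0,7.2],[[0,0,0],0,7.2]]'; python3 -c "
from h import *
f=robot.grab_frame('wrist')
p=fit(f,'bearing',.015,[.6266,.2842])
go([*p,.0]); s,e,m=pose(); print(s['q'].round(3),m[:,2])"
```

```text
time: 34.83
ee_pos: [0.6255, 0.2839, 0.1269]
orientation: [-0.343, -3.112, -0.0]
ft_force: [0.1, 0.5, 1.4]
width: 0.0719
grip_force: 0.0
bearing p 0.78 off 0.001 ztop 0.0171 circle [0.6273 0.2838 0.0528] ellipse [627.3 284.2] [50.8 51.6] n 185
TCP [0.6262 0.2842 0.1278] yaw 2.922 tilt 0.0087 t 34.9 w 0.0718 g 0.0 twist 0.0 deg shift now [-0.22  0.03 12.77] after twist [-0.22  0.03 12.77]
[0.424 0.652 0.367 1.293 0.005 0.643] [-0.00850089  0.00203275 -0.9999618 ]
```

```bash
python3 -m creep '[[[-0.2,0,4],0,7.2],[[0,0,4],0,7.2],[[0,0,3],0,7.2],[[0,0,1.2],0,7.2],[[0,0,0.5],0,7.2],[[0,0,0],0,7.2],[[0,0,0],0,7.2],[[0,0,0],0,3],[[0,0,0],0,3],[[0,0,0],0,3],[[0,0,0],0,3]]'; python3 -c "
from h import *
go([.6273,.284,.0]);s,e,m=pose(); print(s['ft_force'].round(1))"
```

```text
time: 36.3
ee_pos: [0.6264, 0.2838, -0.0001]
orientation: [-0.343, -3.113, -0.001]
ft_force: [-1.7, -0.5, 7.8]
width: 0.0489
grip_force: 62.6
TCP [ 6.264e-01  2.838e-01 -1.000e-04] yaw 2.922 tilt 0.0096 t 36.3 w 0.0489 g 62.6 twist 0.0 deg shift now [-0.09  0.04 -0.01] after twist [-0.09  0.04 -0.01]
[-1.7 -0.5  7.8]
```

```bash
python3 -m creep '[[[0,0,-3],0,3],[[0,0,-4],0,3],[[0,0,-4],0,3],[[0,0,-4],0,3],[[0.82,-4.42,0],0,3],[[0.82,-4.42,0],0,3],[[0.82,-4.42,0],0,3],[[0.82,-4.42,0],0,3],[[0.82,-4.42,0],0,3],[[0.82,-4.42,0],0,3],[[0.82,-4.42,0],0,3],[[0.82,-4.42,0],0,3],[[0.82,-4.42,0],0,3],[[0.82,-4.42,0],0,3],[[0,0,3],0,3],[[0,0,3],0,3],[[0,0,0],0,3],[[0,0,0],0,3]]'; python3 -c "
from h import *
go([.4497,-.1298,.0465])"
```

```text
time: 38.55
ee_pos: [0.4512, -0.1301, 0.0915]
orientation: [-0.342, -3.113, 0.001]
ft_force: [0.3, -0.2, -0.7]
width: 0.0488
grip_force: 62.6
TCP [ 0.4512 -0.1301  0.0915] yaw 2.922 tilt 0.0097 t 38.5 w 0.0488 g 62.6 twist 0.0 deg shift now [0.11 0.   4.5 ] after twist [0.11 0.   4.5 ]
```

```bash
python3 -m creep '[[[0.1,0,2],0,3],[[0,0,1.4],0,3],[[0,0,0.7],0,3],[[0,0,0.3],0,3],[[0,0,0.1],0,3],[[0,0,0],0,3]]'; python3 -c "
from h import *
go([.4497,-.1298,.0465])"
```

```text
time: 39.3
ee_pos: [0.4494, -0.1298, 0.0459]
orientation: [-0.343, -3.113, 0.0]
ft_force: [-1.9, 0.9, 4.0]
width: 0.0485
grip_force: 63.1
TCP [ 0.4494 -0.1298  0.0459] yaw 2.922 tilt 0.0102 t 39.3 w 0.0485 g 63.1 twist 0.0 deg shift now [-0.03  0.01 -0.06] after twist [-0.03  0.01 -0.06]
```

Light contact: release, lift and check.

```bash
python3 -m creep '[[[0,0,0],0,6.4],[[0,0,0],0,6.4],[[0,0,0],0,6.4],[[0,0,-3],0,6.5],[[0,0,-5],0,8],[[0,0,-5],0,8],[[0,0,-4],0,8],[[0,0,0],0,8],[[0,0,0],0,8]]'; python3 -c "
from h import *
f=robot.grab_frame('wrist'); save(f,'w9.png')
b=fit(f,'bearing',.061,[.4505,-.13]); g=fit(f,'gear',.046,[.4505,-.13]); print('b vs flange',(b-[.4498,-.1306])*1e3)
go([.443,.426,.24])"
```

```text
time: 40.42
ee_pos: [0.4508, -0.1299, 0.2147]
orientation: [-0.343, -3.111, 0.0]
ft_force: [-1.0, 1.2, 0.2]
width: 0.0803
grip_force: 0.0
bearing p 0.95 off 0.002 ztop 0.0632 circle [ 0.4512 -0.128   0.0526] ellipse [ 451.  -128.2] [50.7 51.3] n 162
gear p 0.63 off 0.006 ztop 0.0484 circle [ 0.4529 -0.1283  0.0235] ellipse [ 453.1 -128.3] [21.6 22.9] n 67
b vs flange [1.18907471 2.41510925]
TCP [ 0.4504 -0.1298  0.2143] yaw 2.922 tilt 0.0127 t 40.6 w 0.0801 g 0.0 twist 0.0 deg shift now [12.85 54.08 -2.48] after twist [12.85 54.08 -2.48]
```

View pics/w9.png

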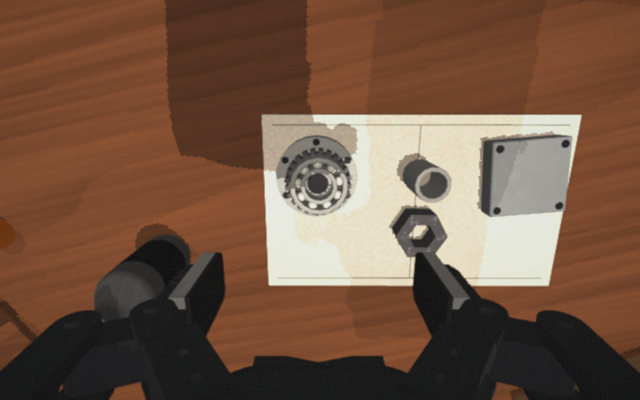

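The bearing is flat and centred on the gear at (318,182). Next is the piston: I hover short of it and check the choice.

```bash
python3 -m creep '[[[0.93,3.9,0],0,8.5],[[0.93,3.9,0],0,8.5],[[0.93,3.9,0],0,8.5],[[0.93,3.9,0],0,8.5],[[0.93,3.9,0],0,8.5],[[0.93,3.9,0],0,8.5],[[0.93,3.9,0],0,8.5],[[0.93,3.9,0],0,8.5],[[0.93,3.9,0],0,8.5],[[0.93,3.9,0],0,8.5],[[0.93,3.9,0],0,8.5],[[0.93,3.9,0],0,8.5],[[0.93,3.9,0],0,8.5],[[0,0,0],0,8.5],[[0,0,0],0,8.5]]'; python3 -c "
from h import *
f=robot.grab_frame('wrist'); save(f,'w10.png')
p=fit(f,'piston',.048,[.443,.426]); print(w2px(f,[*p,.048]))
for d in robot.landmark_of('jar',f)[:2]: print(d['p'],d['location'])
go([*p,.02]); s,e,m=pose(); print(s['q'].round(3),m[:,2])"
```

```text
time: 42.45
ee_pos: [0.4431, 0.3907, 0.2152]
orientation: [-0.342, -3.111, 0.002]
ft_force: [-0.5, 0.7, 0.8]
width: 0.085
grip_force: 0.0
piston p 0.79 off 0.006 ztop 0.0506 circle [0.4398 0.4282 0.0532] ellipse [440.  428.1] [51.  51.8] n 160
[355.86197826 170.83688197]
0.64 [0.3938, 0.3209, -0.0016]
TCP [0.4435 0.3903 0.216 ] yaw 2.921 tilt 0.0109 t 42.6 w 0.0846 g 0.0 twist 0.0 deg shift now [ 0.96  3.64 19.6 ] after twist [ 0.96  3.64 19.6 ]
[0.718 0.415 0.206 1.369 0.008 0.938] [-1.08840999e-02  7.71824395e-04 -9.99940469e-01]
```

View pics/w10.png

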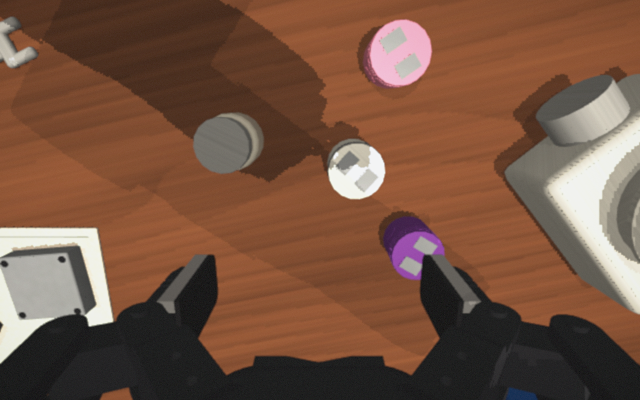

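The silver piston is at (356,171); the look‑alikes at (415,250) purple and (398,52) pink and the jar at (228,143) are clear of the fingers.

```bash
python3 -m creep '[[[0.3,1.8,2],0,8],[[0.4,1.8,4],0,8],[[0,0,4],0,8],[[0,0,4],0,8],[[0,0,4],0,8],[[0,0,2],0,8],[[0,0,0.6],0,8],[[0,0,0],0,8],[[0,0,0],0,3],[[0,0,0],0,3],[[0,0,0],0,3],[[0,0,0],0,3]]'; python3 -c "
from h import *
go([.440,.4282,.01]);s,e,m=pose(); print(s['ft_force'].round(1))"
```

```text
time: 44.1
ee_pos: [0.4426, 0.4285, 0.0112]
orientation: [-0.343, -3.113, -0.002]
ft_force: [-1.2, -2.9, 7.9]
width: 0.0506
grip_force: 62.0
TCP [0.4426 0.4285 0.0112] yaw 2.922 tilt 0.0098 t 44.1 w 0.0506 g 62.0 twist 0.0 deg shift now [ 0.25 -0.09  0.12] after twist [ 0.25 -0.09  0.12]
[-1.2 -2.9  7.9]
```

```bash
python3 -m creep '[[[0,0,-3],0,3],[[0,0,-4],0,3],[[0,0,-4],0,3],[[0,0,-4],0,3],[[-1.64,-4.18,0],0,3],[[-1.64,-4.18,0],0,3],[[-1.64,-4.18,0],0,3],[[-1.64,-4.18,0],0,3],[[-1.64,-4.18,0],0,3],[[-1.64,-4.18,0],0,3],[[-1.64,-4.18,0],0,3],[[-1.64,-4.18,0],0,3],[[0,0,4],0,3],[[0,0,3.5],0,3],[[0,0,0],0,3],[[0,0,0],0,3]]'; python3 -c "
from h import *
go([.4978,.0732,.0377])"
```

```text
time: 46.1
ee_pos: [0.4989, 0.0733, 0.0856]
orientation: [-0.343, -3.113, -0.0]
ft_force: [0.0, 0.1, -2.2]
width: 0.0506
grip_force: 63.3
TCP [0.4989 0.0733 0.0856] yaw 2.922 tilt 0.0093 t 46.1 w 0.0506 g 63.3 twist 0.0 deg shift now [ 0.07 -0.03  4.79] after twist [ 0.07 -0.03  4.79]
```

```bash
python3 -m creep '[[[0.05,0,2],0,3],[[0,0,1.6],0,3],[[0,0,0.8],0,3],[[0,0,0.3],0,3],[[0,0,0.1],0,3],[[0,0,0],0,3]]'; python3 -c "
from h import *
go([.4978,.0732,.0377])"
```

```text
time: 46.85
ee_pos: [0.4978, 0.0734, 0.0372]
orientation: [-0.343, -3.113, -0.0]
ft_force: [-3.2, -0.7, 5.5]
width: 0.0506
grip_force: 64.3
TCP [0.4978 0.0734 0.0372] yaw 2.922 tilt 0.0095 t 46.9 w 0.0506 g 64.3 twist 0.0 deg shift now [-0.01 -0.01 -0.05] after twist [-0.01 -0.01 -0.05]
```

```bash
python3 -m creep '[[[0,0,0],0,6.4],[[0,0,0],0,6.4],[[0,0,0],0,6.4],[[0,0,-3],0,6.5],[[0,0,-5],0,6.5],[[0,0,-5],0,6.5],[[0,0,-5],0,6.5],[[-1,-4,-2],0,6.5],[[-1,-4,-2],0,6.5],[[-1,-2,-2],0,6.5],[[0,0,0],0,6.5],[[0,0,0],0,6.5]]'
python3 - <<'E'
from h import *
f=robot.grab_frame('wrist'); save(f,'w11.png')
a=-.2198;r=np.array([[np.cos(a),np.sin(a)],[-np.sin(a),np.cos(a)]])
P=fit(f,'piston',.074,[.495,.0735]); S=fit(f,'sleeve',.054,[.4726,-.028]); N=fit(f,'nut',.028,[.532,-.038]); B=fit(f,'bearing',.061,[.45,-.13]); G=fit(f,'gear',.046,[.45,-.13]); F=fit(f,'flange',.026,[.45,-.13]); C=fit(f,'carrier',.026,[.495,.0735])
F0,C0=np.array([.4498,-.1306]),np.array([.4954,.0735])
print("piston-carrier",P-C0,"bearing-flange",B-F0,"sleeve-mid (board)",r@(S-(F0+C0)/2),"nut-mid",r@(N-(F0+C0)/2),np.linalg.norm(N-S))
t=robot.grab_frame('top')
for n in ('jar','can'): print(n,[np.round(d['location'],3) for d in robot.landmark_of(n,t)[:1]])
go([.5,0,.25])
E
```

```text
time: 48.35
ee_pos: [0.5071, -0.0307, 0.2752]
orientation: [-0.343, -3.111, 0.0]
ft_force: [-0.5, 0.2, -0.3]
width: 0.0651
grip_force: 0.0
piston p 0.97 off 0.002 ztop 0.0767 circle [0.4961 0.075  0.0537] ellipse [495.6  75.3] [50.8 52.4] n 150
sleeve p 0.84 off 0.005 ztop 0.0562 circle [ 0.4739 -0.0268  0.0338] ellipse [473.8 -26.6] [31.7 32.3] n 87
nut p 0.60 off 0.001 ztop 0.0306 circle [ 0.5314 -0.0386  0.0527] ellipse [532.  -38.1] [47.1 49.3] n 119
bearing p 0.91 off 0.002 ztop 0.0631 circle [ 0.4515 -0.1275  0.0536] ellipse [ 451.3 -127.6] [50.4 52.3] n 143
gear p 0.71 off 0.008 ztop 0.0484 circle [ 0.4516 -0.1313  0.0243] ellipse [ 451.6 -131. ] [20.3 23. ] n 58
flange p 0.56 off 0.023 ztop 0.0286 circle [ 0.4493 -0.1298  0.081 ] ellipse [ 450.4 -131.2] [73.6 76.8] n 338
carrier p 0.65 off 0.026 ztop 0.0288 circle [0.4951 0.074  0.1042] ellipse [494.   73.5] [79.  87.4] n 305
piston-carrier [0.00023556 0.00176396] bearing-flange [0.00151409 0.00299845] sleeve-mid (board) [0.00076994 0.00217672] nut-mid [0.06008775 0.00367677] 0.05933676689092852
jar [array([0.394, 0.315, 0.   ])]
can []
TCP [ 0.5073 -0.0311  0.2758] yaw 2.922 tilt 0.0108 t 48.9 w 0.0648 g 0.0 twist 0.0 deg shift now [1.36 2.88 2.59] after twist [1.36 2.88 2.59]
```

View pics/w11.png

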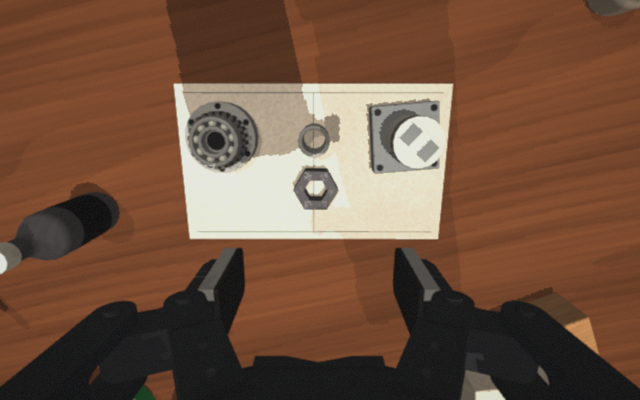

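All the parts are in place: bearing on gear on flange at (216,140), piston on carrier at (418,142), sleeve at (314,140), nut at (316,188). The can is standing at left. Everything measures within 4 mm of its target, so I'm handing in.

```bash
python3 -c "
from station import robot
print(robot.job_done())"
```

```text
the job is handed in; nothing more can be done
None
```

I handed the job in at about 49 s: the gear, bearing, piston, sleeve and nut are all in place, each within about 4 mm of its target in the last wrist-camera check, and the jar and can are standing where they were; the hand-in gave no verdict.

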